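Open the combination-locked sample locker

TASK

Unlock the sample locker and open it: turn the combination dial left until its pointer stands on the 10 o'clock mark without overrunning it, then turn it right, past 12, until you feel it come up against its stop (somewhere from just before the 2 to the 3 o'clock mark), and leave it there. Then slide the cover fully open and let go. Be gentle: do not force the dial against its stop or wrench the cover against the lock, and leave the other things on the bench alone.

Things in the scene. Friction and masses are not known exactly. Their poses are not given: they have to be found in the camera images.
- locker: low grey steel locker box fixed to the bench, 170 (x) x 380 (y) x 90 mm high; origin at the centre of its underside, z up. Flat top deck at z = 90 mm. Seen from the robot the dial is on the right half of the top (x = 0, y = -105 mm), the cover on the left. Two aluminium rails 8 mm high run beside the cover at x = +-72 mm.
- dial_axis (a point): point on the dial's axis at deck height, the middle of a round plate (radius 45 mm) with 12 black marks like a clock face. 12 o'clock has an arrow head outside it and is on the locker's +x side (away from the robot at yaw 0); 3 o'clock is towards -y (away from the cover), 9 towards the cover. Marks are 30 degrees apart; 12, 3, 6, 9 are longer. Axes as the locker's.
- ten_mark (a point): outer end of the 10 o'clock mark (two marks left of 12), at deck height, 45 mm from the dial's axis. Axes as the locker's.
- dial_grip (a point): point on the dial's axis 28 mm above the deck. The dial is a dark round skirt 60 mm across (top 8 mm above the deck) carrying a black upright bar grip 46 mm long, 14 mm thick, from 8 to 42 mm above the deck. The bar lies along this point's x axis; +x is the pointer direction (z up). A white line on the bar's top and on the skirt marks the pointer end.
- dial (a joint): dial angle in rad: 0 with the pointer at 12 o'clock, positive clockwise seen from above (right), 0.524 per mark; 10 o'clock is -1.047. Starts between 12 and 1. Turns stiffly (friction 0.12 N m, stays where left). The first number (10) is good to 8 degrees; a dial turned left beyond that spoils the combination and cannot be put back.
- buffer: the dial's right-hand stop, hidden under the deck; origin on the dial's axis at deck height (tells nothing of where the stop is felt). The dial meets it at a reading anywhere from 0.90 to 1.50, different each time, unmarked: only the rise of resistance tells. Springy, about 4 N m/rad; must not be loaded by more than 0.3 N m on top of the friction.
- wheel: hidden lock wheel under the deck, about the dial's axis, which the dial pushes round on its way left and leaves there. The cover is freed only when this wheel was left by the dial at 10 o'clock and the dial then stands at its right-hand stop, no more than about 0.06 rad short of where it first touches it.
- cover (a joint): travel of the sliding cover in m: 0 closed, 0.09 fully open (end stop), along the locker's +y, away from the dial. Friction about 2.5 N, no spring. While the lock is not rightly set the cover is blocked after about 2 mm; pulling harder than 20 N then damages the lock.
- cover_grip (a point): middle of the cover's upright bar handle, 25 mm above the deck. The cover is a bare aluminium plate 134 (x) x 112 (y) mm, its top 6 mm above the deck; on its centre stands a dark steel bar handle, 60 mm long along the locker's x, 12 mm thick along y, from 6 to 36 mm above the deck. Closed, it is 125 mm from the dial's axis. Axes as the locker's.
- wire_spool: bystander: upright wire spool, 70 mm across, 90 mm high, 0.8 kg; origin at the centre of its underside.
- screwdriver: bystander: black-handled screwdriver about 170 mm long lying on the bench; origin under its middle.
- wire_clamp: bystander: small steel wire clamp block, 40 x 50 x 34 mm, lying on the bench; origin at the centre of its underside.

How it is judged:
By the outcome, as a careful person would: the job done as asked, in the order asked, and still so for the second after the job is handed in, with the robot touching nothing.
It also fails if it takes over 67 s, if anything falls off the work surface, if the arm or the gripper's body presses on something with over 40 N, if the wrist force passes 120 N, or if a joint passes its speed limit or range.

ROBOT

A 7-joint arm with a two-finger parallel gripper is mounted at the origin on the work surface. World frame = base frame: x ahead of the robot, y to its left, z up, the work surface at z = 0. Lengths are in m, angles in rad, forces in N, time in s.
With the tool pointing down it reaches from about 0.4 to 0.85 m from the base axis. Payload 4.5 kg.
Tool frame: the origin (TCP) lies on the centre line of the jaws, within the pads' length; the fingertips stand 11 mm ahead of it and the grasp point (between the pads) lies 8 mm behind it; z points along the fingers, y is the line along which they close (so a half turn about z gives the same grasp; the last joint's range is limited). The gripper opens to 88 mm and grips with 3 to 60 N. Pads are 18 mm wide; open, the fingers measure 123 mm over their backs; the gripper's body (75 mm by 187 mm) begins 45 mm behind the grasp point.
Start: joints at [1.346, 0.689, -0.195, 1.565, 0.157, 0.902, -0.215], TCP at [0.16, -0.604, 0.25] pointing down, gripper open.
Joint ranges: [-3.01, 3.01], [-0.46, 2.08], [-1.47, 1.51], [0.13, 2.56], [-1, 4.14], [0.04, 2.09], [-2.66, 2.66]. Speed limits (rad/s): [2.57, 2.57, 3.14, 3.14, 3.14, 3.14, 3.14].

INTERFACE

Orientations are given as a unit quaternion [x, y, z, w].
In Python, from plant import * gives the robot as it stands. The module is installed in compiled form; this text tells all that it offers.
- The arm moves only by the tool send_rows, never from a script. Its argument "motion" is a list of rows, each an object of numbers: "x", "y", "z": the shift along the tool's x, y, z in cm; "rx", "ry", "rz": the turn, a rotation vector about the tool's x, y, z in rad; "jaw": the finger opening in cm, from 0 to 8.81. In form: [{"x": .., "y": .., "z": .., "rx": .., "ry": .., "rz": .., "jaw": ..}, ...]. A call has exactly 5 rows; each row shifts and turns the commanded pose from where the row before left it, along the tool's axes as they then stand; what a row does not reach is not made up. A row lasts 1/10 s, in which the tool goes at most 50 mm and 8.59 degrees, less where a joint would pass 70% of its speed; a pose out of reach is approached as far as the arm can. A call is refused whole if a number of a shift passes 5 or a number of a turn 0.15, either way. A call with a gripper value outside its range is refused whole. The fingers move at their own pace and stop on an object; "grip_force" is the grip in N (left out, the last holds). Time passes only in rows, so rows that do not move let the fingers close, or fill a call up. It gives the time, the measured TCP pose, the force, the opening and the grip force at its end, in the units of the state.
- get_state(): the state, without advancing time (a new reading comes with each control period).
- snapshot(name): name is "scene" or "top"; returns a dict with "img" (400x640x3 uint8, red, green, blue), "vertical_fov" (degrees; the focal length in pixels is half the picture's height over the tangent of half this angle, whatever the lens; pixels are square), "cx", "cy" (the principal point, pixels), "D" ([k1, k2, p1, p2, k3] as OpenCV has them; the pictures are not rectified), "extrinsics" (4x4, takes a point from camera to world coordinates). Camera axes: x right, y up, looking along -z (the intrinsics and any distortion apply to the point x, -y, -z); pixel columns grow to the right and rows downward; lengths in m; the calibration is good to about 2 mm. A picture is of the moment at which its call begins. There is no depth.
- finish_job(): hands the job in; it is judged then, once.
The state is a dict: "clock": time; "q": joint angles; "qd": joint speeds; "joint_torque": joint torques, N m; "tool_pos": TCP position; "eef_rot": TCP orientation; "contact_force": force on the tool from outside, world axes, zero at the start; "moment": the same for the moment, N m; "opening": opening from 0.0 (shut) to 1.0 (fully open); "finger_force": force on a finger pad.
Only numpy, scipy, OpenCV 4.12 (cv2) and the standard library are available. Lean on these libraries where they do the work, as an engineer would, in place of code of your own. Each camera call takes 0.05 s, during which the arm holds its last target. There are 200 camera calls.

## Working session

There is one attempt and no reset: what is moved stays moved. The work goes in short steps, Python scripts to look and compute and a tool call to move; the robot and the scene stay as the last step left them, time stands still between calls to the robot, and variables do not carry over. Pictures are saved under pics/ and viewed, at most 10 in all, crops included, and the job is handed in when it is done.

Besides the shell and the picture viewer there is one more tool, called as a command line: name --argument value ..., lists and objects as JSON in quotes. send_rows: Moves the arm, as the interface text tells. Its arguments: {"type":"object","properties":{"motion":{"type":"array"},"grip_force":{"type":"number"}},"required":["motion"]}

```bash
mkdir -p pics; python3 - <<'E'
from plant import *
import cv2,numpy as np
s=get_state();print({k:np.round(v,3).tolist() for k,v in s.items()})
for n in("top","scene"):
    d=snapshot(n);cv2.imwrite(f"pics/{n}0.png",d["img"][:,:,::-1]);print(n,d["vertical_fov"],d["cx"],d["cy"],d["D"],np.round(d["extrinsics"],4).tolist())
    np.save(f"pics/{n}0.npy",d,allow_pickle=True)
E
```

```text
{'clock': 0.0, 'q': [1.346, 0.69, -0.194, 1.566, 0.157, 0.902, -0.215], 'qd': [-0.002, -0.0, 0.0, 0.001, 0.0, -0.001, 0.0], 'joint_torque': [0.001, -52.756, -1.267, -15.343, -0.053, 0.007, 0.0], 'tool_pos': [0.16, -0.604, 0.249], 'eef_rot': [0.992, 0.129, -0.0, -0.001], 'contact_force': [0.012, -1.272, 0.721], 'moment': [-0.005, -0.065, 0.026], 'finger_force': 0.0, 'opening': 0.998}
top 52.93318340058508 324.8903421701548 199.9923750776842 [-0.04769461  0.          0.          0.          0.        ] [[-0.0081, 0.994, -0.1089, 0.509], [-0.9998, -0.0058, 0.0209, -0.0252], [0.0201, 0.109, 0.9938, 0.8052], [0.0, 0.0, 0.0, 1.0]]
scene 49.265280760494754 316.07310242507936 202.35152979991662 [0.02195734 0.         0.         0.         0.        ] [[-0.6368, -0.4765, 0.6062, 1.1057], [0.771, -0.3807, 0.5106, 0.4197], [-0.0126, 0.7925, 0.6098, 0.6188], [0.0, 0.0, 0.0, 1.0]]
```

View pics/top0.png

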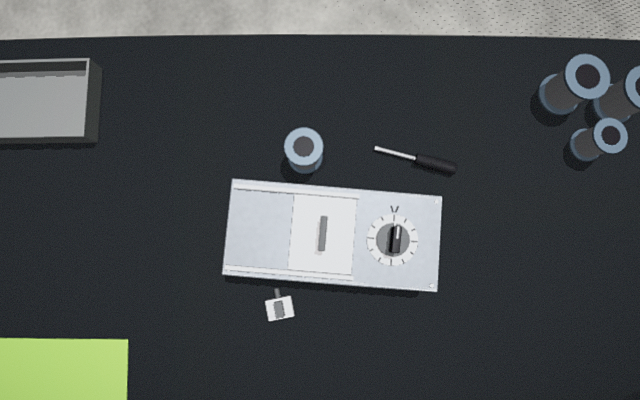

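View pics/scene0.png

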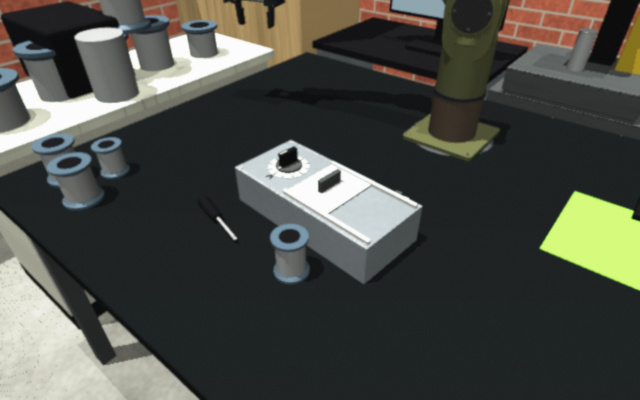

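The top view shows the locker with deck corners at about (232,180), (442,197), (437,292), (222,275). The dial is at (393,240) with its pointer just right of 12, and the cover handle is at (322,235).

```bash
cat > h.py <<'E'
import cv2,numpy as np
def K(d):
    f=200/np.tan(np.radians(d["vertical_fov"])/2)
    return np.array([[f,0,d["cx"]],[0,f,d["cy"]],[0,0,1.]])
def cast(d,px,z):
    u=cv2.undistortPoints(np.array(px,float).reshape(-1,1,2),K(d),np.array(d["D"],float)).reshape(-1,2)
    E=np.array(d["extrinsics"]);r=np.c_[u[:,0],-u[:,1],-np.ones(len(u))]@E[:3,:3].T
    return E[:3,3]+r*((z-E[2,3])/r[:,2])[:,None]
def proj(d,P):
    E=np.array(d["extrinsics"]);c=(np.atleast_2d(P)-E[:3,3])@E[:3,:3]
    return cv2.projectPoints(c*[1,-1,-1],np.zeros(3),np.zeros(3),K(d),np.array(d["D"],float))[0].reshape(-1,2)
E
python3 - <<'E'
from h import *
d=np.load("pics/top0.npy",allow_pickle=True).item()
im=d["img"];g=cv2.cvtColor(im,cv2.COLOR_RGB2GRAY)
m=(g>110).astype(np.uint8);m[:,:215]=0;m[:,450:]=0;m[:170]=0;m[300:]=0
c=max(cv2.findContours(m,0,2)[0],key=cv2.contourArea)
r=cv2.minAreaRect(c);a=cv2.approxPolyDP(c,8,True).reshape(-1,2);print(r,a)
print(np.round(cast(d,a,.09),4), np.round(cast(d,cv2.boxPoints(r),.09),4))
crop=im[180:300,290:450];cv2.imwrite("pics/crop0.png",cv2.resize(crop[:,:,::-1],None,fx=5,fy=5,interpolation=cv2.INTER_CUBIC))
E
```

```text
((333.162109375, 235.05516052246094), (216.08433532714844, 97.08015441894531), 4.763641834259033) [[232 179]
 [222 274]
 [437 290]
 [441 196]]
[[ 0.6263  0.1265  0.09  ]
 [ 0.4577  0.1414  0.09  ]
 [ 0.426  -0.2373  0.09  ]
 [ 0.5934 -0.2507  0.09  ]] [[ 0.457   0.1424  0.09  ]
 [ 0.6287  0.131   0.09  ]
 [ 0.594  -0.2578  0.09  ]
 [ 0.4219 -0.2368  0.09  ]]
```

View pics/crop0.png

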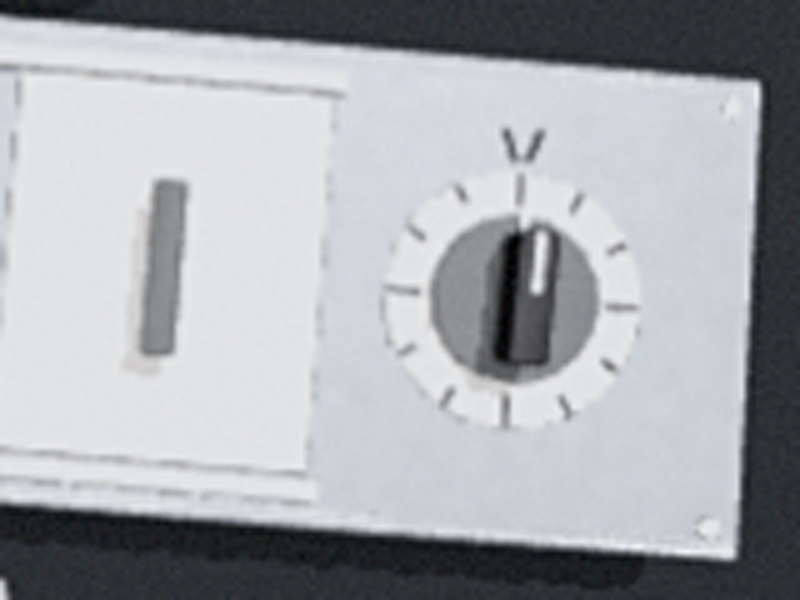

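The crop shows 12/3/6/9 marks at about (521,188), (623,308), (505,411), (403,291). The bar's top runs from (541,230) to (529,362), and the handle from (171,181) to (157,354).

```bash
python3 - <<'E'
from h import *
d=np.load("pics/top0.npy",allow_pickle=True).item()
f=lambda L:np.array([[290+(x+.5)/5-.5,180+(y+.5)/5-.5] for x,y in L])
M=cast(d,f([(521,188),(623,308),(505,411),(403,291)]),.09)
print("marks",M.round(4),"axis",M.mean(0),"yaw12",np.arctan2(*(M[0]-M[2])[1::-1]),"yaw9",np.arctan2(*(M[3]-M[1])[1::-1])-np.pi/2)
B=cast(d,f([(541,230),(541,292),(545,227),(529,362),(534,295)]),.132)
print("bar",B.round(4),"yaw",np.arctan2(*(B[2]-B[3])[1::-1]),np.arctan2(*(B[0]-B[1])[1::-1]),"mid",(B[2]+B[3])/2)
H=cast(d,f([(171,181),(157,354)]),.126);print("handle",H,H.mean(0),np.arctan2(*(H[0]-H[1])[1::-1]))
# dark bar top by mask
from plant import get_state
C=cast(d,[[232,179],[222,274.],[437,290],[441,196]],.09);print(C.mean(0))
# second view: marks disc in scene
d2=np.load("pics/scene0.npy",allow_pickle=True).item()
ax=np.array([.5174,-.139,.09])
ax=np.r_[M.mean(0)[:2],.09]
print(proj(d2,[ax,ax+[0,0,.042],np.r_[H.mean(0)[:2],.126]]))
cv2.imwrite("pics/crop1.png",cv2.resize(d2["img"][130:230,230:370,::-1],None,fx=5,fy=5,interpolation=cv2.INTER_CUBIC))
E
```

```text
marks [[ 0.5556 -0.1635  0.09  ]
 [ 0.5124 -0.1991  0.09  ]
 [ 0.4765 -0.1558  0.09  ]
 [ 0.5192 -0.1203  0.09  ]] axis [ 0.51594864 -0.15967818  0.09      ] yaw12 -0.09709725839958797 yaw9 -0.08585962755169985
bar [[ 0.5387 -0.1618  0.132 ]
 [ 0.5179 -0.1612  0.132 ]
 [ 0.5397 -0.1632  0.132 ]
 [ 0.4946 -0.1566  0.132 ]
 [ 0.5169 -0.1589  0.132 ]] yaw -0.14502258965278836 -0.026586999868214743 mid [ 0.51711598 -0.15989217  0.132     ]
handle [[ 0.55648114 -0.03744146  0.126     ]
 [ 0.49830467 -0.03228576  0.126     ]] [ 0.5273929  -0.03486361  0.126     ] -0.08839091259996612
[ 0.52586637 -0.05501514  0.09      ]
[[287.2329308  165.42441135]
 [286.20804858 149.13659253]
 [327.9219452  173.62947789]]
```

View pics/crop1.png

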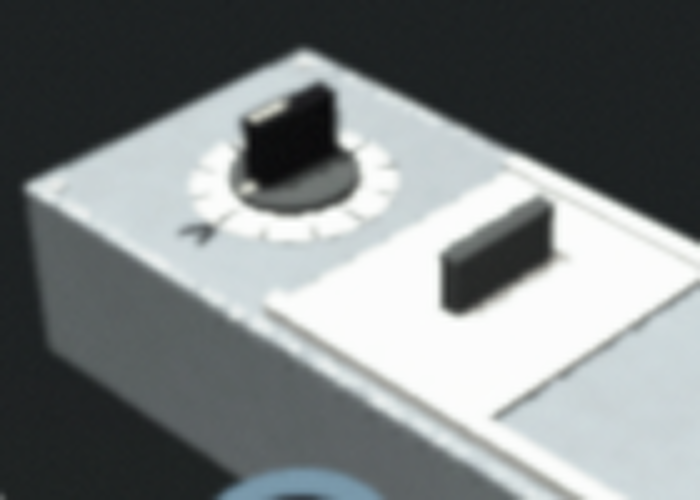

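The scene view gives the bar's top centre at about crop (289,105) and the handle's top at (497,228). Both sit about 1.5 px from the top view's prediction, so I'll average the two cameras.

```bash
cat >> h.py <<'E'
def delta(x,y,z,yaw):
    from plant import get_state
    from scipy.spatial.transform import Rotation as R
    s=get_state();r=R.from_quat(s["eef_rot"]);c,n=np.cos(yaw),np.sin(yaw)
    T=R.from_matrix(np.array([[c,n,0],[n,-c,0],[0,0,-1]]))
    print("t",s["clock"],"pos",np.round(s["tool_pos"],4),"shift cm",(r.inv().apply(np.array([x,y,z])-s["tool_pos"])*100).round(2),"rot",(r.inv()*T).as_rotvec().round(4),"in target frame cm",(T.inv().apply(np.array([x,y,z])-s["tool_pos"])*100).round(2),
     "F",np.round(s["contact_force"],2),"M",np.round(s["moment"],3),"q",np.round(s["q"],2))
E
python3 - <<'E'
from h import *
d2=np.load("pics/scene0.npy",allow_pickle=True).item()
f=lambda x,y:[[230+(x+.5)/5-.5,130+(y+.5)/5-.5]]
print(cast(d2,f(289,105),.132),cast(d2,f(497,228),.126))
delta(.516,-.16,.2,-.12)
E
```

```text
[[ 0.51889483 -0.15345768  0.132     ]] [[ 0.53049098 -0.02964828  0.126     ]]
t 0.1 pos [ 0.1598 -0.6037  0.249 ] shift cm [ 45.79 -33.77   4.95] rot [-0.0016  0.0004  0.3788] in target frame cm [ 30.06 -48.31   4.9 ] F [ 0.52  1.   -0.16] M [ 0.01   0.03  -0.005] q [ 1.35  0.69 -0.19  1.57  0.16  0.9  -0.22]
```

send_rows --motion '[{"x":3.5,"y":-2.6},{"x":3.5,"y":-2.6},{"x":3.5,"y":-2.6},{"x":3.5,"y":-2.6},{"x":3.5,"y":-2.6,"jaw":5}]' --grip_force 5

```text
schema error: expected keys x, y, z, rx, ry, rz, jaw
```

send_rows --motion '[{"x":3.5,"y":-2.6},{"x":3.5,"y":-2.6},{"x":3.5,"y":-2.6},{"x":3.5,"y":-2.6},{"x":3.5,"y":-2.6}]'

```text
schema error: expected keys x, y, z, rx, ry, rz, jaw
```

send_rows --motion '[{"rz":0.12},{"rz":0.12},{"rz":0.12},{},{}]'

```text
schema error: expected keys x, y, z, rx, ry, rz, jaw
```

```bash
python3 -c "
from h import *
delta(.517,-.158,.16,-.12)"
```

```text
t 0.1 pos [ 0.1598 -0.6037  0.249 ] shift cm [ 45.94 -33.93   8.95] rot [-0.0016  0.0004  0.3788] in target frame cm [ 30.13 -48.52   8.9 ] F [ 0.52  1.   -0.16] M [ 0.01   0.03  -0.005] q [ 1.35  0.69 -0.19  1.57  0.16  0.9  -0.22]
```

All keys are required in each row.

send_rows --motion '[{"x":3.5,"y":-2.6,"z":0,"rx":0,"ry":0,"rz":0,"jaw":5},{"x":3.5,"y":-2.6,"z":0,"rx":0,"ry":0,"rz":0,"jaw":5},{"x":3.5,"y":-2.6,"z":0,"rx":0,"ry":0,"rz":0,"jaw":5},{"x":3.5,"y":-2.6,"z":0,"rx":0,"ry":0,"rz":0,"jaw":5},{"x":3.5,"y":-2.6,"z":0,"rx":0,"ry":0,"rz":0,"jaw":5}]' --grip_force 5

```text
clock: 0.6
tool_pos: [0.2966, -0.4321, 0.2495]
eef_rot: [0.992, 0.129, -0.0, -0.0]
contact_force: [0.5, 0.0, 0.4]
opening: 0.579
finger_force: 0.0
```

send_rows --motion '[{"x":3.5,"y":-2.6,"z":0,"rx":0,"ry":0,"rz":0,"jaw":5},{"x":3.5,"y":-2.6,"z":0,"rx":0,"ry":0,"rz":0,"jaw":5},{"x":3.5,"y":-2.6,"z":0,"rx":0,"ry":0,"rz":0,"jaw":5},{"x":3.5,"y":-2.6,"z":0,"rx":0,"ry":0,"rz":0,"jaw":5},{"x":3.5,"y":-2.6,"z":0,"rx":0,"ry":0,"rz":0,"jaw":5}]'

```text
clock: 1.1
tool_pos: [0.4325, -0.2617, 0.2496]
eef_rot: [0.992, 0.129, -0.0, -0.0]
contact_force: [-0.0, -0.5, -0.3]
opening: 0.569
finger_force: 0.0
```

send_rows --motion '[{"x":0,"y":0,"z":0,"rx":0,"ry":0,"rz":0.12,"jaw":5},{"x":0,"y":0,"z":0,"rx":0,"ry":0,"rz":0.12,"jaw":5},{"x":0,"y":0,"z":0,"rx":0,"ry":0,"rz":0.12,"jaw":5},{"x":0,"y":0,"z":0,"rx":0,"ry":0,"rz":0.02,"jaw":5},{"x":0,"y":0,"z":0,"rx":0,"ry":0,"rz":0,"jaw":5}]'

```text
clock: 1.6
tool_pos: [0.4316, -0.2632, 0.2495]
eef_rot: [0.998, -0.06, -0.0, 0.0]
contact_force: [0.5, 0.0, 0.3]
opening: 0.569
finger_force: 0.0
```

```bash
python3 -c "
from h import *
delta(.517,-.158,.16,-.12)"
```

```text
t 1.6 pos [ 0.4316 -0.2632  0.2495] shift cm [  7.23 -11.46   8.95] rot [0.0001 0.0005 0.0009] in target frame cm [  7.22 -11.46   8.95] F [0.46 0.01 0.32] M [ 0.071  0.035 -0.023] q [ 0.48  0.53 -0.04  1.93  0.03  0.68 -1.27]
```

send_rows --motion '[{"x":2.2,"y":-3.6,"z":0.9,"rx":0,"ry":0,"rz":0,"jaw":5},{"x":2.2,"y":-3.6,"z":2,"rx":0,"ry":0,"rz":0,"jaw":5},{"x":2.2,"y":-3.6,"z":2,"rx":0,"ry":0,"rz":0,"jaw":5},{"x":0.6,"y":-0.6,"z":4,"rx":0,"ry":0,"rz":0,"jaw":5},{"x":0,"y":0,"z":0,"rx":0,"ry":0,"rz":0,"jaw":5}]'

```text
clock: 2.1
tool_pos: [0.5154, -0.1558, 0.1568]
eef_rot: [0.998, -0.058, -0.004, -0.001]
contact_force: [-1.2, -0.1, -0.7]
opening: 0.569
finger_force: 0.0
```

```bash
python3 -c "
from h import *
from plant import *
delta(.517,-.158,.114,-.12)
for n in ('scene','top'):
    d=snapshot(n);np.save('pics/'+n+'1.npy',d,allow_pickle=True)
    p=proj(d,[.517,-.158,.12])[0].astype(int);cv2.imwrite('pics/'+n+'1.png',cv2.resize(d['img'][p[1]-50:p[1]+50,p[0]-60:p[0]+60,::-1],None,fx=5,fy=5,interpolation=cv2.INTER_CUBIC))
"
```

```text
t 2.1 pos [ 0.5154 -0.1558  0.1568] shift cm [0.22 0.21 4.27] rot [-0.0025  0.0082  0.0049] in target frame cm [0.19 0.2  4.28] F [-1.17 -0.07 -0.66] M [0.009 0.064 0.016] q [ 0.22  0.72 -0.02  1.91  0.02  0.52 -1.5 ]
```

View pics/scene1.png

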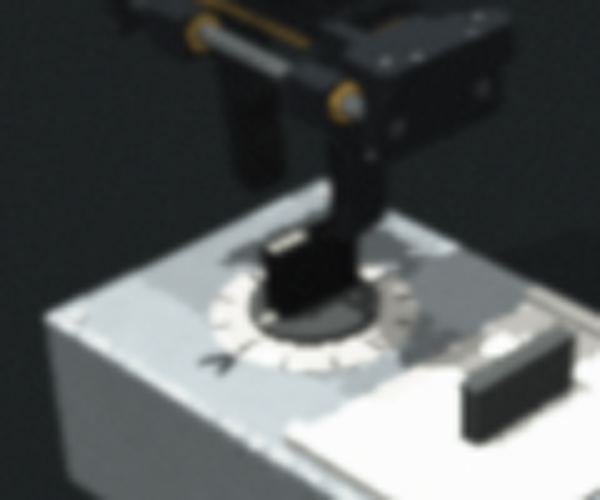

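The scene crop shows the open jaws straddling the bar at about (310,260), with clearance on both sides. Going down and closing lightly.

send_rows --motion '[{"x":0.1,"y":0.1,"z":1.4,"rx":0,"ry":0,"rz":0,"jaw":5},{"x":0,"y":0,"z":1.4,"rx":0,"ry":0,"rz":0,"jaw":5},{"x":0,"y":0,"z":1.4,"rx":0,"ry":0,"rz":0,"jaw":5},{"x":0,"y":0,"z":0,"rx":0,"ry":0,"rz":0,"jaw":5},{"x":0,"y":0,"z":0,"rx":0,"ry":0,"rz":0,"jaw":5}]'

```text
clock: 2.7
tool_pos: [0.5179, -0.1611, 0.1196]
eef_rot: [0.998, -0.061, 0.001, 0.0]
contact_force: [-0.8, -0.8, 0.1]
opening: 0.568
finger_force: 0.0
```

```bash
python3 -c "
from h import *
delta(.517,-.158,.114,-.12)"
```

```text
t 2.7 pos [ 0.5179 -0.1611  0.1196] shift cm [-0.13 -0.3   0.56] rot [ 0.0006 -0.0012 -0.0027] in target frame cm [-0.13 -0.3   0.56] F [-0.76 -0.8   0.05] M [0.035 0.01  0.011] q [ 0.22  0.78 -0.01  1.93  0.03  0.43 -1.5 ]
```

send_rows --motion '[{"x":0,"y":0,"z":0,"rx":0,"ry":0,"rz":0,"jaw":3},{"x":0,"y":0,"z":0,"rx":0,"ry":0,"rz":0,"jaw":2},{"x":0,"y":0,"z":0,"rx":0,"ry":0,"rz":0,"jaw":1},{"x":0,"y":0,"z":0,"rx":0,"ry":0,"rz":0,"jaw":1},{"x":0,"y":0,"z":0,"rx":0,"ry":0,"rz":0,"jaw":1}]'

```text
clock: 3.2
tool_pos: [0.5185, -0.1571, 0.119]
eef_rot: [0.998, -0.06, 0.0, -0.002]
contact_force: [-0.7, 1.4, 3.1]
opening: 0.16
finger_force: 5.0
```

```bash
python3 -c "
from h import *
delta(.517,-.158,.114,-.12)"
```

```text
t 3.2 pos [ 0.5185 -0.1571  0.119 ] shift cm [-0.14  0.11  0.5 ] rot [-0.0034 -0.0002  0.0008] in target frame cm [-0.14  0.1   0.5 ] F [-0.75  1.39  3.11] M [ 0.115  0.237 -0.058] q [ 0.22  0.78 -0.02  1.93  0.02  0.43 -1.5 ]
```

send_rows --motion '[{"x":-0.1,"y":-0.2,"z":0.2,"rx":0,"ry":0,"rz":0,"jaw":2.5},{"x":0,"y":-0.1,"z":0.2,"rx":0,"ry":0,"rz":0,"jaw":2.5},{"x":0,"y":0,"z":0,"rx":0,"ry":0,"rz":0,"jaw":2.5},{"x":0,"y":0,"z":0,"rx":0,"ry":0,"rz":0,"jaw":1},{"x":0,"y":0,"z":0,"rx":0,"ry":0,"rz":0,"jaw":1}]' --grip_force 30

```text
clock: 3.7
tool_pos: [0.5172, -0.157, 0.1146]
eef_rot: [0.998, -0.061, -0.0, 0.0]
contact_force: [0.1, 0.8, -1.5]
opening: 0.155
finger_force: 30.0
```

send_rows --motion '[{"x":0,"y":0,"z":0,"rx":0,"ry":0,"rz":0,"jaw":1},{"x":0,"y":0,"z":0,"rx":0,"ry":0,"rz":0,"jaw":1},{"x":0,"y":0,"z":0,"rx":0,"ry":0,"rz":0,"jaw":1},{"x":0,"y":0,"z":0,"rx":0,"ry":0,"rz":0,"jaw":1},{"x":0,"y":0,"z":0,"rx":0,"ry":0,"rz":0,"jaw":1}]'

```text
clock: 4.2
tool_pos: [0.5172, -0.157, 0.1147]
eef_rot: [0.998, -0.061, -0.0, 0.0]
contact_force: [0.4, -0.7, -2.0]
opening: 0.157
finger_force: 30.0
```

```bash
python3 -c "
from h import *
delta(.517,-.158,.114,-.12)"
```

```text
t 4.2 pos [ 0.5172 -0.157   0.1147] shift cm [-0.01  0.1   0.07] rot [ 0.0002  0.     -0.0014] in target frame cm [-0.01  0.1   0.07] F [ 0.42 -0.74 -2.03] M [-0.037 -0.02  -0.115] q [ 0.22  0.79 -0.01  1.94  0.02  0.42 -1.51]
```

send_rows --motion '[{"x":0,"y":0,"z":0,"rx":0,"ry":0,"rz":-0.08,"jaw":1},{"x":0,"y":0,"z":0,"rx":0,"ry":0,"rz":-0.08,"jaw":1},{"x":0,"y":0,"z":0,"rx":0,"ry":0,"rz":-0.08,"jaw":1},{"x":0,"y":0,"z":0,"rx":0,"ry":0,"rz":-0.08,"jaw":1},{"x":0,"y":0,"z":0,"rx":0,"ry":0,"rz":-0.08,"jaw":1}]'

```text
clock: 4.7
tool_pos: [0.5172, -0.1562, 0.1147]
eef_rot: [0.99, 0.141, -0.0, -0.0]
contact_force: [0.5, 0.8, -1.8]
opening: 0.159
finger_force: 30.0
```

```bash
python3 -c "
from h import *
delta(.517,-.157,.114,.959)"
```

```text
t 4.7 pos [ 0.5172 -0.1562  0.1147] shift cm [-0.04  0.07  0.07] rot [-8.000e-04 -2.000e-04 -6.766e-01] in target frame cm [-0.08  0.03  0.07] F [ 0.47  0.79 -1.84] M [ 0.332  0.034 -0.185] q [ 0.27  0.79 -0.11  1.93  0.19  0.43 -1.26]
```

send_rows --motion '[{"x":0,"y":0,"z":0,"rx":0,"ry":0,"rz":-0.1,"jaw":1},{"x":0,"y":0,"z":0,"rx":0,"ry":0,"rz":-0.1,"jaw":1},{"x":0,"y":0,"z":0,"rx":0,"ry":0,"rz":-0.1,"jaw":1},{"x":0,"y":0,"z":0,"rx":0,"ry":0,"rz":-0.1,"jaw":1},{"x":0,"y":0,"z":0,"rx":0,"ry":0,"rz":-0.1,"jaw":1}]'

```text
clock: 5.2
tool_pos: [0.5167, -0.1553, 0.1147]
eef_rot: [0.924, 0.382, -0.0, -0.001]
contact_force: [-1.8, 4.0, -0.7]
opening: 0.159
finger_force: 30.0
```

send_rows --motion '[{"x":0,"y":0,"z":0,"rx":0,"ry":0,"rz":-0.05,"jaw":1},{"x":0,"y":0,"z":0,"rx":0,"ry":0,"rz":-0.05,"jaw":1},{"x":0,"y":0,"z":0,"rx":0,"ry":0,"rz":0,"jaw":1},{"x":0,"y":0,"z":0,"rx":0,"ry":0,"rz":0,"jaw":1},{"x":0,"y":0,"z":0,"rx":0,"ry":0,"rz":0,"jaw":1}]'

```text
clock: 5.7
tool_pos: [0.5166, -0.1551, 0.1146]
eef_rot: [0.905, 0.426, -0.0, -0.001]
contact_force: [-2.0, 4.3, 1.9]
opening: 0.158
finger_force: 30.0
```

```bash
python3 -c "
from h import *
from plant import *
delta(.517,-.157,.114,.959)
d=snapshot('top');p=proj(d,[.517,-.158,.12])[0].astype(int);cv2.imwrite('pics/top2.png',cv2.resize(d['img'][p[1]-50:p[1]+50,p[0]-60:p[0]+60,::-1],None,fx=5,fy=5,interpolation=cv2.INTER_CUBIC))"
```

```text
t 5.7 pos [ 0.5166 -0.1551  0.1146] shift cm [-0.11  0.15  0.06] rot [-0.0023 -0.0005 -0.0796] in target frame cm [-0.13  0.14  0.06] F [-2.04  4.32  1.9 ] M [0.925 0.376 0.018] q [ 0.36  0.79 -0.26  1.93  0.41  0.47 -0.88]
```

View pics/top2.png

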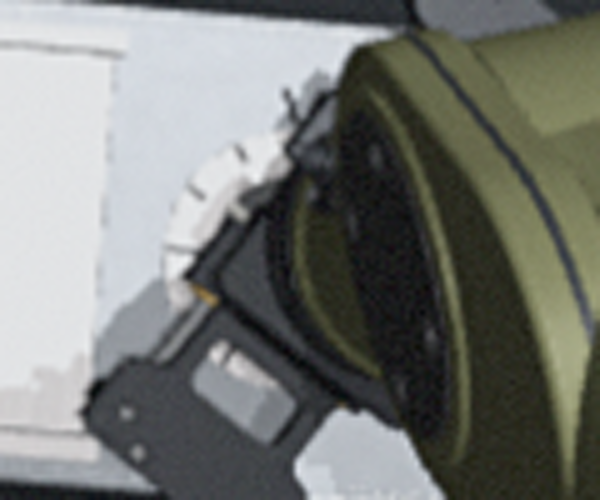

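The crop shows the wrist covering most of the dial. The skirt's pointer line, near (240,210), lies next to the 10 mark at (197,192), consistent with the measured yaw. I'll finish the last 0.08 rad.

send_rows --motion '[{"x":0,"y":0.05,"z":0,"rx":0,"ry":0,"rz":-0.03,"jaw":1},{"x":0,"y":0.05,"z":0,"rx":0,"ry":0,"rz":-0.03,"jaw":1},{"x":0,"y":0,"z":0,"rx":0,"ry":0,"rz":-0.02,"jaw":1},{"x":0,"y":0,"z":0,"rx":0,"ry":0,"rz":0,"jaw":1},{"x":0,"y":0,"z":0,"rx":0,"ry":0,"rz":0,"jaw":1}]'

```text
clock: 6.25
tool_pos: [0.5164, -0.1551, 0.1146]
eef_rot: [0.887, 0.461, -0.001, -0.002]
contact_force: [-3.9, 6.4, 3.6]
opening: 0.155
finger_force: 30.0
```

```bash
python3 -c "
from h import *
from plant import *
delta(.517,-.157,.114,.959)
d=snapshot('scene');p=proj(d,[.517,-.158,.12])[0].astype(int);cv2.imwrite('pics/scene2.png',cv2.resize(d['img'][p[1]-40:p[1]+40,p[0]-50:p[0]+50,::-1],None,fx=7,fy=7,interpolation=cv2.INTER_CUBIC))"
```

```text
t 6.25 pos [ 0.5164 -0.1551  0.1146] shift cm [-0.12  0.15  0.06] rot [-0.0041 -0.0002  0.0003] in target frame cm [-0.12  0.15  0.06] F [-3.92  6.43  3.63] M [ 1.249  0.653 -0.043] q [ 0.38  0.8  -0.28  1.93  0.44  0.48 -0.83]
```

View pics/scene2.png

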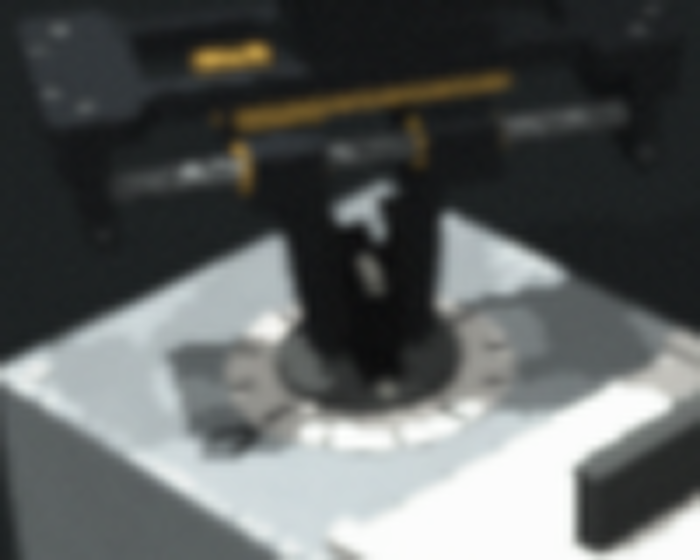

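The scene crop shows the skirt pointer at (385,390), in line with the 10 mark at (400,437) from the centre at about (370,365), so the pointer is on 10. I'll turn right now, easing off the side force as well.

send_rows --motion '[{"x":0,"y":-0.2,"z":0,"rx":0,"ry":0,"rz":0.0,"jaw":1},{"x":0,"y":0,"z":0,"rx":0,"ry":0,"rz":0.06,"jaw":1},{"x":0,"y":0,"z":0,"rx":0,"ry":0,"rz":0.08,"jaw":1},{"x":0,"y":0,"z":0,"rx":0,"ry":0,"rz":0.08,"jaw":1},{"x":0,"y":0,"z":0,"rx":0,"ry":0,"rz":0.08,"jaw":1}]'

```text
clock: 6.8
tool_pos: [0.5168, -0.1555, 0.1147]
eef_rot: [0.947, 0.322, 0.0, -0.0]
contact_force: [0.2, 2.8, -2.1]
opening: 0.152
finger_force: 30.0
```

send_rows --motion '[{"x":0,"y":0,"z":0,"rx":0,"ry":0,"rz":0.08,"jaw":1},{"x":0,"y":0,"z":0,"rx":0,"ry":0,"rz":0.08,"jaw":1},{"x":0,"y":0,"z":0,"rx":0,"ry":0,"rz":0.08,"jaw":1},{"x":0,"y":0,"z":0,"rx":0,"ry":0,"rz":0.08,"jaw":1},{"x":0,"y":0,"z":0,"rx":0,"ry":0,"rz":0.08,"jaw":1}]'

```text
clock: 7.3
tool_pos: [0.5172, -0.1562, 0.1147]
eef_rot: [0.992, 0.128, 0.001, 0.0]
contact_force: [1.2, 1.5, -3.4]
opening: 0.155
finger_force: 30.0
```

send_rows --motion '[{"x":0,"y":0,"z":0,"rx":0,"ry":0,"rz":0.08,"jaw":1},{"x":0,"y":0,"z":0,"rx":0,"ry":0,"rz":0.08,"jaw":1},{"x":0,"y":0,"z":0,"rx":0,"ry":0,"rz":0.08,"jaw":1},{"x":0,"y":0,"z":0,"rx":0,"ry":0,"rz":0.08,"jaw":1},{"x":0,"y":0,"z":0,"rx":0,"ry":0,"rz":0.08,"jaw":1}]'

```text
clock: 7.8
tool_pos: [0.5172, -0.157, 0.1147]
eef_rot: [0.997, -0.072, 0.001, 0.001]
contact_force: [1.2, 0.1, -3.7]
opening: 0.158
finger_force: 30.0
```

```bash
python3 -c "
from h import *
delta(.517,-.156,.114,-.938)"
```

```text
t 7.8 pos [ 0.5172 -0.157   0.1147] shift cm [-0.04 -0.09  0.07] rot [ 3.000e-04 -2.000e-03  7.933e-01] in target frame cm [-0.09 -0.04  0.07] F [ 1.24  0.11 -3.69] M [ 0.024 -0.163  0.111] q [ 0.21  0.79 -0.01  1.94  0.02  0.42 -1.52]
```

send_rows --motion '[{"x":0,"y":0,"z":0,"rx":0,"ry":0,"rz":0.08,"jaw":1},{"x":0,"y":0,"z":0,"rx":0,"ry":0,"rz":0.08,"jaw":1},{"x":0,"y":0,"z":0,"rx":0,"ry":0,"rz":0.08,"jaw":1},{"x":0,"y":0,"z":0,"rx":0,"ry":0,"rz":0.08,"jaw":1},{"x":0,"y":0,"z":0,"rx":0,"ry":0,"rz":0.08,"jaw":1}]'

```text
clock: 8.3
tool_pos: [0.5169, -0.1578, 0.1147]
eef_rot: [0.963, -0.269, 0.001, 0.001]
contact_force: [1.0, -2.5, -5.3]
opening: 0.16
finger_force: 30.0
```

send_rows --motion '[{"x":0,"y":0,"z":0,"rx":0,"ry":0,"rz":0.08,"jaw":1},{"x":0,"y":0,"z":0,"rx":0,"ry":0,"rz":0.08,"jaw":1},{"x":0,"y":0,"z":0,"rx":0,"ry":0,"rz":0.08,"jaw":1},{"x":0,"y":0,"z":0,"rx":0,"ry":0,"rz":0.08,"jaw":1},{"x":0,"y":0,"z":0,"rx":0,"ry":0,"rz":0.03,"jaw":1}]'

```text
clock: 8.8
tool_pos: [0.5165, -0.1583, 0.1147]
eef_rot: [0.902, -0.432, 0.001, 0.001]
contact_force: [-0.4, -4.3, -4.7]
opening: 0.153
finger_force: 30.0
```

```bash
python3 -c "
from h import *
delta(.517,-.157,.114,-.938)"
```

```text
t 8.8 pos [ 0.5165 -0.1583  0.1147] shift cm [-0.06 -0.12  0.07] rot [ 0.0015 -0.0026  0.0438] in target frame cm [-0.07 -0.12  0.07] F [-0.4  -4.34 -4.65] M [-0.646  0.112  0.164] q [ 0.11  0.8   0.17  1.95 -0.29  0.42 -1.97]
```

send_rows --motion '[{"x":0.06,"y":0.05,"z":-0.05,"rx":0,"ry":0,"rz":0.02,"jaw":1},{"x":0.06,"y":0.05,"z":-0.05,"rx":0,"ry":0,"rz":0.02,"jaw":1},{"x":0,"y":0,"z":0,"rx":0,"ry":0,"rz":0.02,"jaw":1},{"x":0,"y":0,"z":0,"rx":0,"ry":0,"rz":0,"jaw":1},{"x":0,"y":0,"z":0,"rx":0,"ry":0,"rz":0,"jaw":1}]'

```text
clock: 9.3
tool_pos: [0.5163, -0.1584, 0.1148]
eef_rot: [0.889, -0.458, -0.0, 0.0]
contact_force: [3.3, -5.1, -20.0]
opening: 0.153
finger_force: 30.0
```

```bash
cat > m.py <<'E'
from plant import *
import numpy as np
s=get_state();q=s["eef_rot"];y=2*np.arctan2(q[1],q[0])
print("dial",round(-.088-y,4),"Mz",round(s["moment"][2],3),"F",np.round(s["contact_force"],1),"M",np.round(s["moment"],2),"q7",round(s["q"][6],2),"t",s["clock"])
E
python3 m.py
```

```text
dial 0.8638 Mz 0.04 F [  3.3  -5.1 -20. ] M [-0.87 -0.6   0.04] q7 -2.01 t 9.3
```

send_rows --motion '[{"x":0,"y":0,"z":0,"rx":0,"ry":0,"rz":0.02,"jaw":1},{"x":0,"y":0,"z":0,"rx":0,"ry":0,"rz":0.02,"jaw":1},{"x":0,"y":0,"z":0,"rx":0,"ry":0,"rz":0,"jaw":1},{"x":0,"y":0,"z":0,"rx":0,"ry":0,"rz":0,"jaw":1},{"x":0,"y":0,"z":0,"rx":0,"ry":0,"rz":0,"jaw":1}]'

```text
clock: 9.8
tool_pos: [0.5162, -0.1584, 0.1148]
eef_rot: [0.88, -0.476, -0.0, 0.0]
contact_force: [2.6, -5.5, -19.2]
opening: 0.159
finger_force: 30.0
```

```bash
python3 m.py
```

```text
dial 0.9039 Mz 0.066 F [  2.6  -5.5 -19.2] M [-0.87 -0.55  0.07] q7 -2.03 t 9.8
```

send_rows --motion '[{"x":0,"y":0,"z":0.08,"rx":0,"ry":0,"rz":0,"jaw":1},{"x":0,"y":0,"z":0,"rx":0,"ry":0,"rz":0.006,"jaw":1},{"x":0,"y":0,"z":0,"rx":0,"ry":0,"rz":0.008,"jaw":1},{"x":0,"y":0,"z":0,"rx":0,"ry":0,"rz":0.008,"jaw":1},{"x":0,"y":0,"z":0,"rx":0,"ry":0,"rz":0.008,"jaw":1}]'

```text
clock: 10.3
tool_pos: [0.5162, -0.1584, 0.1148]
eef_rot: [0.872, -0.489, 0.0, 0.0]
contact_force: [1.2, -5.1, -14.8]
opening: 0.158
finger_force: 30.0
```

```bash
python3 m.py
```

```text
dial 0.9343 Mz 0.12 F [  1.2  -5.1 -14.8] M [-1.03 -0.27  0.12] q7 -2.05 t 10.3
```

send_rows --motion '[{"x":0,"y":0,"z":0,"rx":0,"ry":0,"rz":0.008,"jaw":1},{"x":0,"y":0,"z":0,"rx":0,"ry":0,"rz":0.008,"jaw":1},{"x":0,"y":0,"z":0,"rx":0,"ry":0,"rz":0.008,"jaw":1},{"x":0,"y":0,"z":0,"rx":0,"ry":0,"rz":0.008,"jaw":1},{"x":0,"y":0,"z":0,"rx":0,"ry":0,"rz":0.008,"jaw":1}]'

```text
clock: 10.8
tool_pos: [0.5161, -0.1584, 0.1148]
eef_rot: [0.862, -0.507, 0.0, 0.0]
contact_force: [1.7, -6.2, -14.3]
opening: 0.155
finger_force: 30.0
```

```bash
python3 m.py
```

```text
dial 0.9743 Mz 0.169 F [  1.7  -6.2 -14.3] M [-0.98 -0.22  0.17] q7 -2.07 t 10.8
```

send_rows --motion '[{"x":0,"y":0,"z":0.04,"rx":0,"ry":0,"rz":0.006,"jaw":1},{"x":0,"y":0,"z":0,"rx":0,"ry":0,"rz":0.006,"jaw":1},{"x":0,"y":0,"z":0,"rx":0,"ry":0,"rz":0.006,"jaw":1},{"x":0,"y":0,"z":0,"rx":0,"ry":0,"rz":0.006,"jaw":1},{"x":0,"y":0,"z":0,"rx":0,"ry":0,"rz":0.006,"jaw":1}]'

```text
clock: 11.3
tool_pos: [0.5161, -0.1585, 0.1147]
eef_rot: [0.855, -0.519, 0.0, 0.0]
contact_force: [0.6, -4.8, -9.9]
opening: 0.162
finger_force: 30.0
```

```bash
python3 m.py
```

```text
dial 1.0043 Mz 0.082 F [ 0.6 -4.8 -9.9] M [-1.01 -0.04  0.08] q7 -2.09 t 11.3
```

send_rows --motion '[{"x":0,"y":0,"z":0.04,"rx":0,"ry":0,"rz":0.008,"jaw":1},{"x":0,"y":0,"z":0,"rx":0,"ry":0,"rz":0.008,"jaw":1},{"x":0,"y":0,"z":0,"rx":0,"ry":0,"rz":0.008,"jaw":1},{"x":0,"y":0,"z":0,"rx":0,"ry":0,"rz":0.008,"jaw":1},{"x":0,"y":0,"z":0,"rx":0,"ry":0,"rz":0.008,"jaw":1}]'

```text
clock: 11.8
tool_pos: [0.516, -0.1585, 0.1147]
eef_rot: [0.844, -0.536, 0.0, 0.0]
contact_force: [-1.4, -5.4, -5.2]
opening: 0.158
finger_force: 30.0
```

```bash
python3 m.py
```

```text
dial 1.0445 Mz 0.153 F [-1.4 -5.4 -5.2] M [-0.99  0.22  0.15] q7 -2.12 t 11.8
```

send_rows --motion '[{"x":0,"y":0,"z":0,"rx":0,"ry":0,"rz":0.008,"jaw":1},{"x":0,"y":0,"z":0,"rx":0,"ry":0,"rz":0.008,"jaw":1},{"x":0,"y":0,"z":0,"rx":0,"ry":0,"rz":0.008,"jaw":1},{"x":0,"y":0,"z":0,"rx":0,"ry":0,"rz":0.008,"jaw":1},{"x":0,"y":0,"z":0,"rx":0,"ry":0,"rz":0.008,"jaw":1}]'

```text
clock: 12.3
tool_pos: [0.5159, -0.1585, 0.1147]
eef_rot: [0.833, -0.553, 0.0, 0.0]
contact_force: [-0.8, -4.8, -5.1]
opening: 0.155
finger_force: 30.0
```

```bash
python3 m.py
```

```text
dial 1.0845 Mz 0.147 F [-0.8 -4.8 -5.1] M [-1.    0.26  0.15] q7 -2.14 t 12.3
```

send_rows --motion '[{"x":0,"y":0,"z":0,"rx":0,"ry":0,"rz":0.008,"jaw":1},{"x":0,"y":0,"z":0,"rx":0,"ry":0,"rz":0.008,"jaw":1},{"x":0,"y":0,"z":0,"rx":0,"ry":0,"rz":0.008,"jaw":1},{"x":0,"y":0,"z":0,"rx":0,"ry":0,"rz":0.008,"jaw":1},{"x":0,"y":0,"z":0,"rx":0,"ry":0,"rz":0.008,"jaw":1}]'

```text
clock: 12.8
tool_pos: [0.5159, -0.1586, 0.1147]
eef_rot: [0.822, -0.57, 0.0, 0.0]
contact_force: [-1.5, -5.2, -4.9]
opening: 0.155
finger_force: 30.0
```

```bash
python3 m.py
```

```text
dial 1.1246 Mz 0.084 F [-1.5 -5.2 -4.9] M [-1.03  0.4   0.08] q7 -2.16 t 12.8
```

send_rows --motion '[{"x":0,"y":0,"z":0,"rx":0,"ry":0,"rz":0.008,"jaw":1},{"x":0,"y":0,"z":0,"rx":0,"ry":0,"rz":0.008,"jaw":1},{"x":0,"y":0,"z":0,"rx":0,"ry":0,"rz":0.008,"jaw":1},{"x":0,"y":0,"z":0,"rx":0,"ry":0,"rz":0.008,"jaw":1},{"x":0,"y":0,"z":0,"rx":0,"ry":0,"rz":0.008,"jaw":1}]'

```text
clock: 13.3
tool_pos: [0.5158, -0.1586, 0.1147]
eef_rot: [0.81, -0.586, 0.0, 0.0]
contact_force: [-1.3, -6.1, -4.7]
opening: 0.154
finger_force: 30.0
```

```bash
python3 m.py
```

```text
dial 1.1647 Mz 0.149 F [-1.3 -6.1 -4.7] M [-1.08  0.37  0.15] q7 -2.19 t 13.3
```

send_rows --motion '[{"x":0,"y":0,"z":0,"rx":0,"ry":0,"rz":0.008,"jaw":1},{"x":0,"y":0,"z":0,"rx":0,"ry":0,"rz":0.008,"jaw":1},{"x":0,"y":0,"z":0,"rx":0,"ry":0,"rz":0.008,"jaw":1},{"x":0,"y":0,"z":0,"rx":0,"ry":0,"rz":0.008,"jaw":1},{"x":0,"y":0,"z":0,"rx":0,"ry":0,"rz":0.008,"jaw":1}]'

```text
clock: 13.8
tool_pos: [0.5157, -0.1586, 0.1147]
eef_rot: [0.798, -0.602, 0.0, 0.0]
contact_force: [-2.0, -4.1, -4.9]
opening: 0.157
finger_force: 30.0
```

```bash
python3 m.py
```

```text
dial 1.2046 Mz 0.169 F [-2.  -4.1 -4.9] M [-1.05  0.37  0.17] q7 -2.21 t 13.8
```

send_rows --motion '[{"x":0,"y":0,"z":0,"rx":0,"ry":0,"rz":0.008,"jaw":1},{"x":0,"y":0,"z":0,"rx":0,"ry":0,"rz":0.008,"jaw":1},{"x":0,"y":0,"z":0,"rx":0,"ry":0,"rz":0.008,"jaw":1},{"x":0,"y":0,"z":0,"rx":0,"ry":0,"rz":0.006,"jaw":1},{"x":0,"y":0,"z":0,"rx":0,"ry":0,"rz":0.005,"jaw":1}]'

```text
clock: 14.3
tool_pos: [0.5157, -0.1586, 0.1147]
eef_rot: [0.788, -0.616, 0.0, 0.0]
contact_force: [-2.8, -5.8, -4.7]
opening: 0.156
finger_force: 30.0
```

```bash
python3 m.py
```

```text
dial 1.2392 Mz 0.269 F [-2.8 -5.8 -4.7] M [-1.05  0.42  0.27] q7 -2.23 t 14.3
```

```bash
python3 - <<'E'
from plant import *
import numpy as np
a=[]
for i in range(12):
    snapshot("top");a.append(get_state()["moment"][2])
print(np.round(a,3),np.mean(a))
E
python3 m.py
```

```text
[0.239 0.19  0.173 0.242 0.172 0.285 0.23  0.222 0.214 0.177 0.195 0.208] 0.21221112336873693
dial 1.239 Mz 0.208 F [-2.  -6.  -5.3] M [-1.03  0.37  0.21] q7 -2.23 t 14.9
```

send_rows --motion '[{"x":0,"y":0,"z":0,"rx":0,"ry":0,"rz":0.004,"jaw":1},{"x":0,"y":0,"z":0,"rx":0,"ry":0,"rz":0.004,"jaw":1},{"x":0,"y":0,"z":0,"rx":0,"ry":0,"rz":0.004,"jaw":1},{"x":0,"y":0,"z":0,"rx":0,"ry":0,"rz":0,"jaw":1},{"x":0,"y":0,"z":0,"rx":0,"ry":0,"rz":0,"jaw":1}]'

```text
clock: 15.4
tool_pos: [0.5156, -0.1586, 0.1147]
eef_rot: [0.784, -0.621, 0.0, 0.0]
contact_force: [-2.4, -5.5, -6.0]
opening: 0.157
finger_force: 30.0
```

```bash
python3 - <<'E'
from plant import *
import numpy as np
a=[]
for i in range(8):
    snapshot("top");a.append(get_state()["moment"][2])
print(np.round(a,3),np.mean(a))
E
python3 m.py
```

```text
[0.243 0.25  0.21  0.193 0.271 0.281 0.247 0.243] 0.2420376718142809
dial 1.2509 Mz 0.243 F [-2.5 -5.6 -5.1] M [-1.11  0.4   0.24] q7 -2.24 t 15.8
```

The resistance has risen steadily, from about 0.13 to 0.24 N m, so the dial is on its stop with a light load. Letting go and lifting.

send_rows --motion '[{"x":0,"y":0,"z":0,"rx":0,"ry":0,"rz":0,"jaw":2.5},{"x":0,"y":0,"z":0,"rx":0,"ry":0,"rz":0,"jaw":4},{"x":0,"y":0,"z":0,"rx":0,"ry":0,"rz":0,"jaw":4},{"x":0,"y":0,"z":-2,"rx":0,"ry":0,"rz":0,"jaw":4},{"x":0,"y":0,"z":-3,"rx":0,"ry":0,"rz":0,"jaw":4}]' --grip_force 5

```text
clock: 16.3
tool_pos: [0.5156, -0.1566, 0.1637]
eef_rot: [0.785, -0.62, -0.002, 0.0]
contact_force: [1.0, 0.7, -0.0]
opening: 0.448
finger_force: 0.0
```

send_rows --motion '[{"x":0,"y":0,"z":-1,"rx":0,"ry":0,"rz":-0.14,"jaw":4},{"x":0,"y":0,"z":0,"rx":0,"ry":0,"rz":-0.14,"jaw":4},{"x":0,"y":0,"z":0,"rx":0,"ry":0,"rz":-0.14,"jaw":4},{"x":0,"y":0,"z":0,"rx":0,"ry":0,"rz":-0.14,"jaw":4},{"x":0,"y":0,"z":0,"rx":0,"ry":0,"rz":-0.14,"jaw":4}]'

```text
clock: 16.8
tool_pos: [0.5167, -0.1572, 0.1745]
eef_rot: [0.951, -0.311, 0.0, -0.0]
contact_force: [0.8, -0.0, -0.2]
opening: 0.456
finger_force: 0.0
```

send_rows --motion '[{"x":0,"y":0,"z":0,"rx":0,"ry":0,"rz":-0.14,"jaw":4},{"x":0,"y":0,"z":0,"rx":0,"ry":0,"rz":-0.14,"jaw":4},{"x":0,"y":0,"z":0,"rx":0,"ry":0,"rz":-0.14,"jaw":4},{"x":0,"y":0,"z":0,"rx":0,"ry":0,"rz":-0.13,"jaw":4},{"x":0,"y":0,"z":0,"rx":0,"ry":0,"rz":0,"jaw":4}]'

```text
clock: 17.3
tool_pos: [0.5166, -0.1574, 0.1745]
eef_rot: [0.999, -0.044, 0.0, -0.0]
contact_force: [-0.0, 0.7, -0.2]
opening: 0.455
finger_force: 0.0
```

```bash
python3 -c "
from h import *
delta(.5285,-.0325,.112,-.088)"
```

```text
t 17.3 pos [ 0.5166 -0.1574  0.1745] shift cm [  0.09 -12.55   6.26] rot [-0.001  -0.0006  0.0005] in target frame cm [  0.09 -12.55   6.25] F [-0.02  0.66 -0.23] M [-0.032  0.02   0.036] q [ 0.22  0.69 -0.01  1.9   0.01  0.55 -1.45]
```

send_rows --motion '[{"x":0,"y":-3.2,"z":0,"rx":0,"ry":0,"rz":0,"jaw":4},{"x":0,"y":-3.2,"z":0,"rx":0,"ry":0,"rz":0,"jaw":4},{"x":0,"y":-3.1,"z":0,"rx":0,"ry":0,"rz":0,"jaw":4},{"x":0,"y":-3,"z":0,"rx":0,"ry":0,"rz":0,"jaw":4},{"x":0,"y":0,"z":0,"rx":0,"ry":0,"rz":0,"jaw":4}]'

```text
clock: 17.8
tool_pos: [0.528, -0.0272, 0.1743]
eef_rot: [0.999, -0.042, 0.0, -0.002]
contact_force: [0.4, 0.5, -0.5]
opening: 0.451
finger_force: 0.0
```

send_rows --motion '[{"x":0,"y":0,"z":2,"rx":0,"ry":0,"rz":0,"jaw":4},{"x":0,"y":0,"z":2,"rx":0,"ry":0,"rz":0,"jaw":4},{"x":0,"y":0,"z":1.5,"rx":0,"ry":0,"rz":0,"jaw":4},{"x":0,"y":0,"z":0.6,"rx":0,"ry":0,"rz":0,"jaw":4},{"x":0,"y":0,"z":0,"rx":0,"ry":0,"rz":0,"jaw":4}]'

```text
clock: 18.3
tool_pos: [0.527, -0.0338, 0.1126]
eef_rot: [0.999, -0.045, -0.001, 0.0]
contact_force: [-0.0, -0.5, 0.5]
opening: 0.455
finger_force: 0.0
```

```bash
python3 -c "
from h import *
from plant import *
delta(.528,-.0325,.112,-.088)
d=snapshot('scene');cv2.imwrite('pics/scene3.png',cv2.resize(d['img'][120:220,240:380,::-1],None,fx=5,fy=5,interpolation=cv2.INTER_CUBIC))"
```

```text
t 18.3 pos [ 0.527  -0.0338  0.1126] shift cm [ 0.09 -0.14  0.06] rot [ 0.0005  0.0013 -0.0022] in target frame cm [ 0.09 -0.14  0.06] F [-0.04 -0.48  0.53] M [0.008 0.019 0.015] q [-0.04  0.78  0.02  1.98 -0.04  0.39 -1.65]
```

View pics/scene3.png

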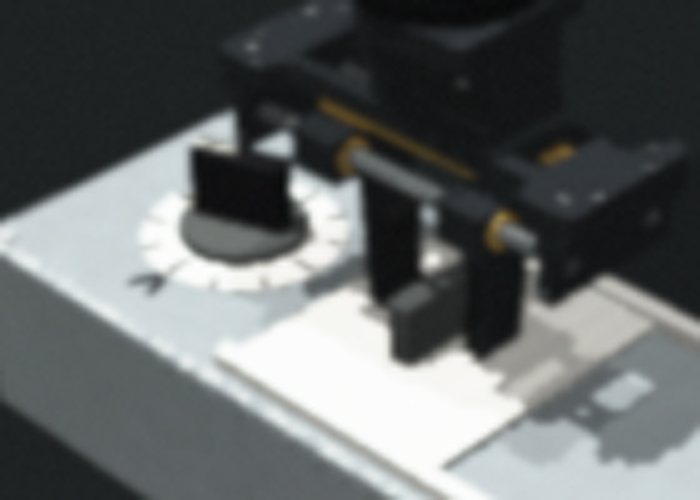

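The scene crop shows the dial bar left turned at (240,190), near the 2–3 o'clock range, and the jaws straddling the handle at (430,300). Closing on it and testing the cover gently.

send_rows --motion '[{"x":0,"y":-0.12,"z":0,"rx":0,"ry":0,"rz":0,"jaw":2.5},{"x":0,"y":0,"z":0,"rx":0,"ry":0,"rz":0,"jaw":1.5},{"x":0,"y":0,"z":0,"rx":0,"ry":0,"rz":0,"jaw":0.9},{"x":0,"y":0,"z":0,"rx":0,"ry":0,"rz":0,"jaw":0.9},{"x":0,"y":0,"z":0,"rx":0,"ry":0,"rz":0,"jaw":0.9}]' --grip_force 15

```text
clock: 18.85
tool_pos: [0.5277, -0.0322, 0.1135]
eef_rot: [0.999, -0.044, 0.0, -0.0]
contact_force: [0.2, -1.2, 3.3]
opening: 0.132
finger_force: 15.0
```

send_rows --motion '[{"x":0,"y":-0.1,"z":0,"rx":0,"ry":0,"rz":0,"jaw":0.9},{"x":0,"y":-0.1,"z":0,"rx":0,"ry":0,"rz":0,"jaw":0.9},{"x":0,"y":-0.1,"z":0,"rx":0,"ry":0,"rz":0,"jaw":0.9},{"x":0,"y":0,"z":0,"rx":0,"ry":0,"rz":0,"jaw":0.9},{"x":0,"y":0,"z":0,"rx":0,"ry":0,"rz":0,"jaw":0.9}]'

```text
clock: 19.35
tool_pos: [0.5279, -0.0298, 0.1135]
eef_rot: [0.999, -0.044, 0.0, 0.0]
contact_force: [-0.1, -1.8, 7.3]
opening: 0.132
finger_force: 15.0
```

```bash
python3 -c "
from h import *
delta(.528,-.0325,.112,-.088)"
```

```text
t 19.35 pos [ 0.5279 -0.0298  0.1135] shift cm [0.03 0.27 0.15] rot [ 0.0007 -0.0007 -0.0009] in target frame cm [0.03 0.27 0.15] F [-0.06 -1.81  7.33] M [-0.366  0.111 -0.041] q [-0.04  0.78  0.02  1.97 -0.04  0.39 -1.65]
```

send_rows --motion '[{"x":0,"y":-0.1,"z":-0.03,"rx":0,"ry":0,"rz":0,"jaw":0.9},{"x":0,"y":-0.1,"z":-0.02,"rx":0,"ry":0,"rz":0,"jaw":0.9},{"x":0,"y":-0.1,"z":0,"rx":0,"ry":0,"rz":0,"jaw":0.9},{"x":0,"y":0,"z":0,"rx":0,"ry":0,"rz":0,"jaw":0.9},{"x":0,"y":0,"z":0,"rx":0,"ry":0,"rz":0,"jaw":0.9}]'

```text
clock: 19.85
tool_pos: [0.5283, -0.0261, 0.1136]
eef_rot: [0.999, -0.044, 0.0, -0.0]
contact_force: [0.6, -2.6, 0.0]
opening: 0.136
finger_force: 15.0
```

```bash
python3 -c "
from h import *
delta(.536,.057,.1135,-.088)"
```

```text
t 19.85 pos [ 0.5283 -0.0261  0.1136] shift cm [ 0.04 -8.34  0.01] rot [-0.0001 -0.0005 -0.    ] in target frame cm [ 0.04 -8.34  0.01] F [ 0.63 -2.6   0.03] M [-0.402 -0.236 -0.067] q [-0.05  0.78  0.02  1.97 -0.04  0.39 -1.66]
```

It slides freely. Opening.

send_rows --motion '[{"x":0,"y":-0.8,"z":0,"rx":0,"ry":0,"rz":0,"jaw":0.9},{"x":0,"y":-0.8,"z":0,"rx":0,"ry":0,"rz":0,"jaw":0.9},{"x":0,"y":-0.8,"z":0,"rx":0,"ry":0,"rz":0,"jaw":0.9},{"x":0,"y":-0.8,"z":0,"rx":0,"ry":0,"rz":0,"jaw":0.9},{"x":0,"y":-0.8,"z":0,"rx":0,"ry":0,"rz":0,"jaw":0.9}]'

```text
clock: 20.35
tool_pos: [0.532, 0.0146, 0.1136]
eef_rot: [0.999, -0.044, 0.0, -0.0]
contact_force: [2.8, -2.9, -3.1]
opening: 0.137
finger_force: 15.0
```

send_rows --motion '[{"x":0,"y":-0.8,"z":0,"rx":0,"ry":0,"rz":0,"jaw":0.9},{"x":0,"y":-0.8,"z":0,"rx":0,"ry":0,"rz":0,"jaw":0.9},{"x":0,"y":-0.8,"z":0,"rx":0,"ry":0,"rz":0,"jaw":0.9},{"x":0,"y":-0.8,"z":0,"rx":0,"ry":0,"rz":0,"jaw":0.9},{"x":0,"y":-0.5,"z":0,"rx":0,"ry":0,"rz":0,"jaw":0.9}]'

```text
clock: 20.85
tool_pos: [0.5354, 0.0516, 0.1136]
eef_rot: [0.999, -0.044, 0.001, -0.0]
contact_force: [3.7, -2.9, -3.9]
opening: 0.132
finger_force: 15.0
```

send_rows --motion '[{"x":0,"y":-0.2,"z":0,"rx":0,"ry":0,"rz":0,"jaw":0.9},{"x":0,"y":-0.1,"z":0,"rx":0,"ry":0,"rz":0,"jaw":0.9},{"x":0,"y":-0.1,"z":0,"rx":0,"ry":0,"rz":0,"jaw":0.9},{"x":0,"y":-0.1,"z":0,"rx":0,"ry":0,"rz":0,"jaw":0.9},{"x":0,"y":0,"z":0,"rx":0,"ry":0,"rz":0,"jaw":0.9}]'

```text
clock: 21.35
tool_pos: [0.5358, 0.0558, 0.1136]
eef_rot: [0.999, -0.044, 0.001, -0.0]
contact_force: [4.5, -2.8, -4.8]
opening: 0.131
finger_force: 15.0
```

```bash
python3 -c "
from h import *
delta(.5356,.0575,.1135,-.088)"
```

```text
t 21.35 pos [0.5358 0.0558 0.1136] shift cm [-0.03 -0.17  0.01] rot [-0.0002 -0.001  -0.0002] in target frame cm [-0.03 -0.17  0.01] F [ 4.49 -2.82 -4.78] M [-0.485 -0.894 -0.046] q [-0.22  0.79  0.05  1.95 -0.08  0.41 -1.77]
```

Creeping on until the end stop is felt.

send_rows --motion '[{"x":0,"y":-0.1,"z":0,"rx":0,"ry":0,"rz":0,"jaw":0.9},{"x":0,"y":-0.1,"z":0,"rx":0,"ry":0,"rz":0,"jaw":0.9},{"x":0,"y":-0.1,"z":0,"rx":0,"ry":0,"rz":0,"jaw":0.9},{"x":0,"y":-0.05,"z":0,"rx":0,"ry":0,"rz":0,"jaw":0.9},{"x":0,"y":0,"z":0,"rx":0,"ry":0,"rz":0,"jaw":0.9}]'

```text
clock: 21.85
tool_pos: [0.5359, 0.0574, 0.1136]
eef_rot: [0.999, -0.045, 0.0, 0.001]
contact_force: [3.8, -5.9, -4.2]
opening: 0.131
finger_force: 15.0
```

The end stop is reached: it moved 1.6 mm of the 3.5 mm commanded, and the force is up. Releasing and lifting clear.

send_rows --motion '[{"x":0,"y":0,"z":0,"rx":0,"ry":0,"rz":0,"jaw":2.5},{"x":0,"y":0.1,"z":0,"rx":0,"ry":0,"rz":0,"jaw":4},{"x":0,"y":0,"z":0,"rx":0,"ry":0,"rz":0,"jaw":4},{"x":0,"y":0,"z":-2,"rx":0,"ry":0,"rz":0,"jaw":4},{"x":0,"y":0,"z":-4,"rx":0,"ry":0,"rz":0,"jaw":4}]'

```text
clock: 22.35
tool_pos: [0.5328, 0.0586, 0.172]
eef_rot: [0.999, -0.043, -0.004, 0.0]
contact_force: [1.3, -0.9, 0.3]
opening: 0.453
finger_force: 0.0
```

send_rows --motion '[{"x":0,"y":-1,"z":-4.5,"rx":0,"ry":0,"rz":0,"jaw":4},{"x":0,"y":-4.5,"z":-1,"rx":0,"ry":0,"rz":0,"jaw":4},{"x":0,"y":-4.5,"z":0,"rx":0,"ry":0,"rz":0,"jaw":4},{"x":0,"y":-4.5,"z":0,"rx":0,"ry":0,"rz":0,"jaw":4},{"x":0,"y":-4.5,"z":0,"rx":0,"ry":0,"rz":0,"jaw":4}]'

```text
clock: 22.85
tool_pos: [0.5511, 0.2495, 0.2288]
eef_rot: [0.999, -0.044, -0.001, -0.0]
contact_force: [0.9, 0.8, -0.3]
opening: 0.454
finger_force: 0.0
```

send_rows --motion '[{"x":0,"y":-3,"z":0,"rx":0,"ry":0,"rz":0,"jaw":4},{"x":0,"y":-3,"z":0,"rx":0,"ry":0,"rz":0,"jaw":4},{"x":0,"y":0,"z":0,"rx":0,"ry":0,"rz":0,"jaw":4},{"x":0,"y":0,"z":0,"rx":0,"ry":0,"rz":0,"jaw":4},{"x":0,"y":0,"z":0,"rx":0,"ry":0,"rz":0,"jaw":4}]'

```text
clock: 23.35
tool_pos: [0.5573, 0.3053, 0.2285]
eef_rot: [0.999, -0.045, -0.0, 0.001]
contact_force: [-0.5, -0.3, -0.4]
opening: 0.451
finger_force: 0.0
```

```bash
python3 -c "
from h import *
from plant import *
delta(.5356,.0575,.1135,-.088)
d=snapshot('top');cv2.imwrite('pics/top3.png',cv2.resize(d['img'][120:330,200:470,::-1],None,fx=2.8,fy=2.8,interpolation=cv2.INTER_CUBIC))"
```

```text
t 23.35 pos [0.5573 0.3053 0.2285] shift cm [ 0.07 24.85 11.54] rot [ 0.0017  0.0007 -0.0018] in target frame cm [2.000e-02 2.487e+01 1.150e+01] F [-0.53 -0.31 -0.4 ] M [0.036 0.025 0.042] q [-0.64  0.73  0.13  1.56 -0.11  0.86 -2.14]
```

View pics/top3.png

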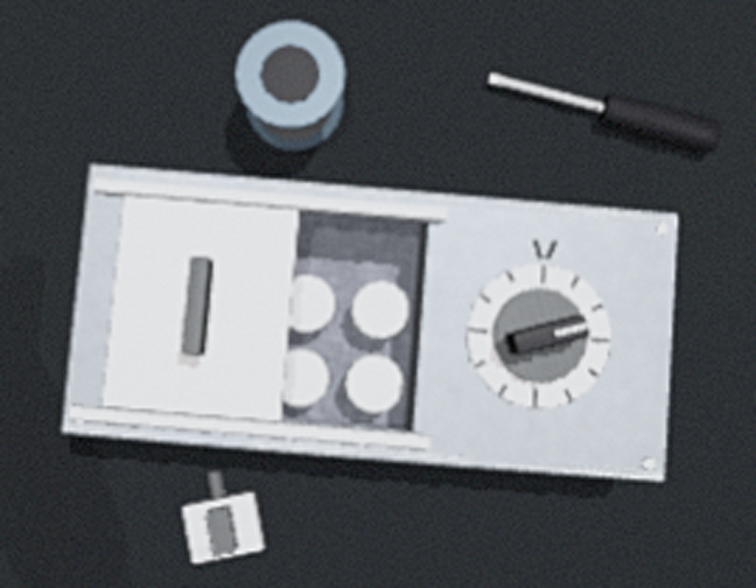

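The cover is fully open, with its right edge at about x=290 and the vials showing. The dial pointer stands at (585,325), between the 2 and 3 marks, and the bystanders haven't moved. Handing in.

```bash
python3 -c "
from plant import *
print(finish_job())"
```

```text
the job is handed in; nothing more can be done
None
```

The job is handed in: I turned the dial left to 10 and then right to its stop (felt at a reading of about 1.24), slid the cover fully open to its end stop, and let go, with nothing else on the bench disturbed.

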